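# Zero the hand mill and open it a quarter turn

### The arm

A 6-joint arm with a two-finger parallel gripper is mounted at the origin on a cart in front of the work surface, level with it; the furniture and walls round the work are solid. World frame = base frame: x ahead of the robot, y to its left, z up, the work surface at z = 0. Lengths are in mm, angles in degrees, forces in N, time in s.
With the tool pointing down it reaches from about 325 to 900 mm from the base axis. Payload 6.1 kg.
Tool frame: the origin (TCP) lies on the mounting face of the last link; the fingertips stand 173 mm ahead of it and the grasp point (between the pads) lies 155 mm ahead of it; z points along the fingers, y is the line along which they close (so a half turn about z gives the same grasp; the last joint's range is limited). The gripper opens to 85 mm and grips with 20 to 120 N. Pads are 22 mm wide; open, the fingers measure 114 mm over their backs; the gripper's body (76 mm by 85 mm) begins 54 mm behind the grasp point. The pads swing forward as they close: fully open they stand 13 mm farther back than shut.
Start: joints at [61.931, 12.628, 87.462, -0, 79.91, -7.225], TCP at [222.391, 584.089, 404.7] pointing down, gripper open.
Joint ranges: [-170.65, 170.65], [-52.31, 119.04], [5.05, 147.46], [-71.25, 251.25], [11.57, 151.72], [-153.62, 153.62]. Speed limits (degrees/s): [147.25, 147.25, 172.46, 180, 180, 180].

### API

Orientations are given as [roll, pitch, yaw] about the fixed x, y, z axes, in that order (R = Rz(yaw) Ry(pitch) Rx(roll)).
In Python, from cell import r gives the robot as it stands.
- The arm moves only by the tool step_arm, never from a script. Its argument "deltas" is a list of rows, each an object with "xyz": the shift along the tool's x, y, z in cm, a list of three; "rotation": the turn, a rotation vector about the tool's x, y, z in rad, a list of three. A call has exactly 8 rows; each row shifts and turns the commanded pose from where the row before left it, along the tool's axes as they then stand; what a row does not reach is not made up. A row lasts 1/12 s, in which the tool goes at most 41.7 mm and 7.16 degrees, less where a joint would pass 70% of its speed; a pose out of reach is approached as far as the arm can. A call with a gripper value outside its range is refused whole. "grip" is the opening in per cent of the stroke, from 0 (shut) to 100 (fully open), set as the call begins (left out, the last holds). The fingers move at their own pace and stop on an object; the grip force is fixed at half the most. Time passes only in rows, so rows that do not move let the fingers close, or fill a call up. It gives the time, the measured TCP pose, the force, the opening and the grip force at its end, in the units of the state.
- r.read_state(): the state, without advancing time (a new reading comes with each control period).
- r.get_image(name): name is "side" or "top" or "wrist"; returns a dict with "frame" (400x640x3 uint8, blue, green, red), "fov_y" (degrees; the focal length in pixels is half the picture's height over the tangent of half this angle, whatever the lens; pixels are square), "cx", "cy" (the principal point, pixels), "distortion" ([k1, k2, p1, p2, k3] as OpenCV has them; the pictures are not rectified), "R" (3x3) and "t" (3): a world point X has camera coordinates R X + t. Camera axes: x right, y down, z forward; pixel columns grow to the right and rows downward; lengths in mm; the calibration is good to about 2 mm. A picture is of the moment at which its call begins. There is no depth.
- r.sign_off(): hands the job in; it is judged then, once.
The state is a dict: "time": time; "joint_pos": joint angles; "dq": joint speeds; "joint_efforts": joint torques, N m; "eef_pos": TCP position; "ee_rot": TCP orientation; "force": force on the tool from outside, world axes, zero at the start; "torque": the same for the moment, N m; "opening": opening from 0.0 (shut) to 1.0 (fully open); "grip_force": force on a finger pad.
Only numpy, scipy, OpenCV 4.12 (cv2) and the standard library are available. Lean on these libraries where they do the work, as an engineer would, in place of code of your own. Each camera call takes 0.05 s, during which the arm holds its last target. There are 200 camera calls.

### The job

The hand coffee mill has been cleaned and stands upside down on the bar, its knurled adjusting nut uppermost. Set it, nut still up, fully home in the square socket of the bench stand, screw the nut down until it bottoms out (burrs touching), then back it off a quarter turn for the grind setting. Finish while still gripping the nut there, so that it cannot creep while I tighten its lock screw, and leave the other things on the bar where they are.

Things in the scene. Friction and masses are not known exactly. Their poses are not given: they have to be found in the camera images.
- mill_mid (a point): Slim square hand mill standing upside down: dark wood body with steel end plates, 46 x 46 mm, 82 mm tall, loose, about 0.5 kg, its nut on top. This point is the body's centre, 41 mm above its underside; z up, x and y square to its side faces (every quarter turn fits the socket). Grip opposite side faces within 10 mm of the top, as the nut stands 28 to 31 mm above it, or lift it by the nut.
- mill_foot (a point): Centre of the mill's flat underside, 41 mm below mill_mid; z up.
- nut_mid (a point): Knurled aluminium adjusting nut on the mill, 40 mm diameter, 20 mm high, captive on its thread; the point is on its axis half-way up, z up. Bottomed out on a 32 mm round, 8 mm high shoulder, it is 59 mm above mill_mid. A black line on its top face is its index (x axis here); a broad mark on the end plate shows where the line points when bottomed out, thin marks the other quarter turns.
- nut (a joint): Angle of the nut on the mill in rad: 0 bottomed out (hard stop), growing counter-clockwise seen from above (unscrewing; it rises 4 mm a turn). It starts 2.3 to 3.7 rad open, stays where it is left and turns with about 0.06 N m of friction. Clockwise from above screws it down.
- stand_socket (a point): Centre of the floor of the square socket in the bench stand: a wooden block 96 x 96 x 36 mm on a dark steel flange 124 x 124 x 6 mm, screwed to the worktop. The socket is 48.5 mm square, 24 mm deep with a 3 mm chamfered mouth, its floor 12 mm above the worktop; x and y square to its walls, z up. The seated mill can still turn some 3 degrees either way.
- catch_cup: The mill's square wooden catch cup, 46 x 46 x 55 mm, loose; origin at the centre of its underside. Leave alone.
- crank: The mill's steel crank with a wooden knob, 140 mm long, 39 mm high at the knob, lying; origin under its hub, x toward the knob. Leave alone.
- brush: Grey cleaning brush, 195 mm long along its y, lying; origin at the centre of its underside. Leave alone.
- tamper: Tamper with a wooden knob, 58 mm diameter, 91 mm tall; origin at the centre of its underside. Leave alone.
- portafilter: Portafilter with a wooden handle, 209 mm long along its y, lying on its rim; origin at the centre of its underside. Leave alone.
- milk_pitcher: Small steel pitcher, 73 x 103 x 76 mm; origin at the centre of its underside. Leave alone.
Not all that is in view belongs to the job. What is shaped like the part that bears mill_mid but yellow is not meant.

How it is judged:
By the outcome, as a careful person would: the job done as asked, in the order asked, and still so for the second after the job is handed in, while the arm keeps its last pose, push and grip.
It also fails if it takes over 72 s, if anything falls off the work surface, if the arm or the gripper's body presses on something with over 40 N, if the wrist force passes 120 N, or if a joint passes its speed limit or range.

## Working session

There is one attempt and no reset: what is moved stays moved. The work goes in short steps, Python scripts to look and compute and a tool call to move; the robot and the scene stay as the last step left them, time stands still between calls to the robot, and variables do not carry over. Pictures are saved under pics/ and viewed, at most 10 in all, crops included, and the job is handed in when it is done.

Besides the shell and the picture viewer there is one more tool, called after "Call:" in YAML: its name, and indented under it one key for each argument. step_arm: Moves the arm, as the interface text tells. Its arguments: {"type":"object","properties":{"deltas":{"type":"array"},"grip":{"type":"number"}},"required":["deltas"]}

```bash
mkdir -p pics
cat > h.py <<'E'
import numpy as np, cv2
from cell import r
from scipy.spatial.transform import Rotation as Ro
def cam(n,save=None):
    d=r.get_image(n); f=d["frame"]; F=f.shape[0]/2/np.tan(np.radians(d["fov_y"])/2)
    d["K"]=np.array([[F,0,d["cx"]],[0,F,d["cy"]],[0,0,1.]]); d["D"]=np.array(d["distortion"],float)
    d["R"]=np.array(d["R"]);d["t"]=np.array(d["t"])
    if save: cv2.imwrite("pics/"+save,f)
    return d
def plane(d,px,z):
    u=cv2.undistortPoints(np.array(px,float).reshape(-1,1,2),d["K"],d["D"]).reshape(-1,2)
    ray=np.c_[u,np.ones(len(u))]@d["R"]; c=-d["R"].T@d["t"]
    return c+ray*((z-c[2])/ray[:,2])[:,None]
def proj(d,X):
    return cv2.projectPoints(np.array(X,float).reshape(-1,1,3),cv2.Rodrigues(d["R"])[0],d["t"],d["K"],d["D"])[0].reshape(-1,2)
E
python3 - <<'E'
from h import *
a=cam("top","top.png")["frame"];b=cam("side","side.png")["frame"]
for n in("top","side"):
    d=cam(n);print(n,d["fov_y"],(-d["R"].T@d["t"]).round())
s=r.read_state();print(s)
E
```

```text
top 45.34721837807781 [ 261.  -55. 1516.]
side 56.63966008262434 [ 341. -853.  869.]
{'time': 0.2, 'joint_pos': array([ 6.19294939e+01,  1.26606176e+01,  8.75031562e+01, -9.10578244e-04,
        7.99107177e+01, -7.22448811e+00]), 'dq': array([ 0.02212471, -0.07850013, -0.31837805,  0.08925589, -0.03622623,
       -0.03877227]), 'joint_efforts': array([ 8.41578494e-04, -4.96849394e+01, -3.89408147e+01, -2.91460628e-05,
        7.88618432e-03,  5.97519670e-05]), 'eef_pos': array([222.32910266, 583.93226863, 403.96607701]), 'ee_rot': array([-1.79925987e+02, -8.47866880e-03,  1.59154137e+02]), 'force': array([ 0.51562171, -0.01774586,  0.21826159]), 'torque': array([-0.02683751, -0.03156669,  0.00379049]), 'grip_force': 0.0, 'opening': 0.9956382467531677}
```

View pics/top.png

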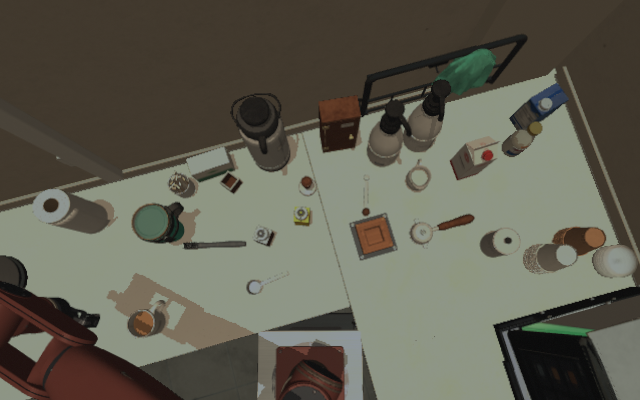

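View pics/side.png

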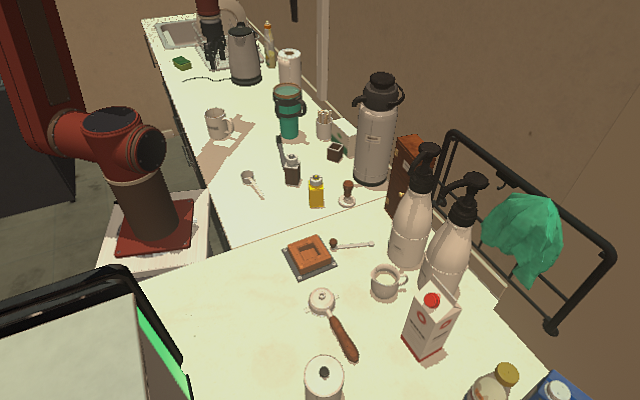

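Candidates: the dark wood body with the nut at top (263,236) / side (292,170); the yellow look-alike at top (302,215) / side (316,190); the dark open square cup at top (231,182) / side (335,152). I choose the dark one with the nut, and the stand is at top (374,236). Now I'll check it in a close crop.

Run:
```python
from h import *
d=cam("top");s=cam("side")
f=d["frame"]
a=cv2.resize(f[210:260,238:288],(400,400),interpolation=cv2.INTER_CUBIC)
b=cv2.resize(f[206:266,344:404],(400,400),interpolation=cv2.INTER_CUBIC)
cv2.imwrite("pics/c1.png",np.hstack([a,b]))
print("stand rough",plane(d,[[374,236]],36),"mill top",plane(d,[[263,234]],112), "yellow",plane(d,[[302,214]],112))
print("mill side",plane(s,[[292,158]],112))
print("stand side",plane(s,[[308,250]],36))
hsv=cv2.cvtColor(f,cv2.COLOR_BGR2HSV)
m=((hsv[...,0]<16)&(hsv[...,1]>110)&(hsv[...,2]>60)).astype(np.uint8)
m[:,:340]=0;m[:,402:]=0;m[:205]=0;m[265:]=0
c=max(cv2.findContours(m,cv2.RETR_EXTERNAL,2)[0],key=cv2.contourArea)
q=cv2.boxPoints(cv2.minAreaRect(c));P=plane(d,q,36);print(q,P.round(1),P.mean(0),[np.linalg.norm(P[i]-P[i-1]) for i in range(4)],[np.degrees(np.arctan2(*(P[i]-P[i-1])[1::-1])) for i in range(4)])
```

```text
stand rough [[ 435.68930605 -202.82189198   36.        ]] mill top [[435.38259615 132.06041311 112.        ]] yellow [[494.23897767  16.86355693 112.        ]]
mill side [[439.65746149 132.96393567 112.        ]]
stand side [[ 437.99777626 -198.51817686   36.        ]]
[[354.37616 224.58713]
 [384.10095 215.66971]
 [393.0459  245.48624]
 [363.3211  254.40366]] [[ 472.  -142.6   36. ]
 [ 499.3 -235.9   36. ]
 [ 405.7 -260.8   36. ]
 [ 378.9 -168.5   36. ]] [ 438.97830862 -201.96697551   36.        ] [np.float64(96.61476181119022), np.float64(97.21977210803006), np.float64(96.82855814990768), np.float64(96.15959658577547)] [np.float64(15.51186544177965), np.float64(-73.65390480969087), np.float64(-165.11386657633477), np.float64(106.23133387963233)]
```

View pics/c1.png

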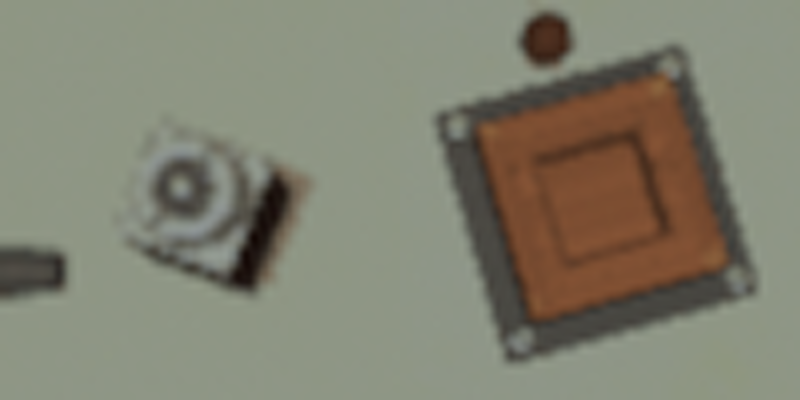

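The crop shows the dark mill with the nut centred near crop (185,188), its body leaning right and down in perspective, sides at about 69° world. The stand's socket is clear near crop (605,197). It is the right mill. Moving above it.

Call:
step_arm:
  deltas:
    - {"xyz": [-2.26,-2.16,0],"rotation": [0,0,0]}
    - {"xyz": [-2.26,-2.16,0],"rotation": [0,0,0]}
    - {"xyz": [-2.26,-2.16,0],"rotation": [0,0,0]}
    - {"xyz": [-2.26,-2.16,0],"rotation": [0,0,0]}
    - {"xyz": [-2.26,-2.16,0],"rotation": [0,0,0]}
    - {"xyz": [-2.26,-2.16,0],"rotation": [0,0,0]}
    - {"xyz": [-2.26,-2.16,0],"rotation": [0,0,0]}
    - {"xyz": [-2.26,-2.16,0],"rotation": [0,0,0]}
  grip: 100

```text
time: 0.97
eef_pos: [330.1, 356.9, 404.8]
ee_rot: [180.0, 0.0, 159.2]
force: [-0.3, 0.1, 0.4]
opening: 0.998
grip_force: 0.0
```

Call:
step_arm:
  deltas:
    - {"xyz": [-2.26,-2.16,0],"rotation": [0,0,0]}
    - {"xyz": [-2.26,-2.16,0],"rotation": [0,0,0]}
    - {"xyz": [-2.26,-2.16,0],"rotation": [0,0,0]}
    - {"xyz": [-2.26,-2.16,0],"rotation": [0,0,0]}
    - {"xyz": [-2.26,-2.16,0],"rotation": [0,0,0]}
    - {"xyz": [-2.26,-2.16,0],"rotation": [0,0,0]}
    - {"xyz": [-2.26,-2.16,0],"rotation": [0,0,0]}
    - {"xyz": [0,0,0],"rotation": [0,0,0]}

```text
time: 1.63
eef_pos: [425.6, 156.9, 405.0]
ee_rot: [-179.9, 0.1, 158.9]
force: [0.8, 0.6, 0.3]
opening: 1.003
grip_force: 0.0
```

Run:
```python
from h import *
d=cam("wrist","w1.png");s=r.read_state();print(s["time"],s["eef_pos"],s["ee_rot"])
print((-d["R"].T@d["t"]).round(),d["fov_y"],proj(d,[[436,132,112],[436,132,82]]))
```

```text
1.6833 [424.78041284 158.57964239 404.84632692] [-1.79990663e+02  3.28922100e-02  1.58895967e+02]
[350. 185. 375.] 71.80130391252902 [[302.41222784 210.71096805]
 [304.08330382 201.27136677]]
```

View pics/w1.png

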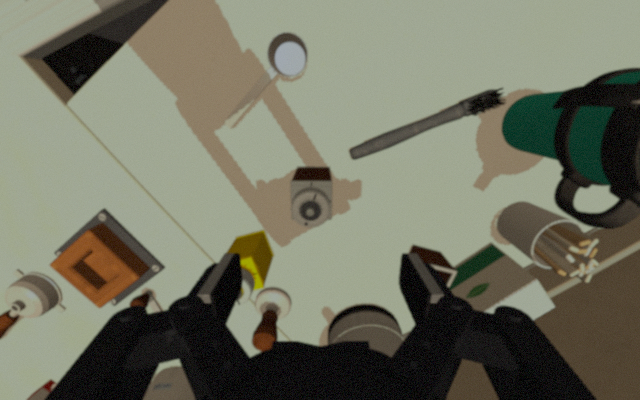

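The wrist view shows the dark mill at (311,200): its nut centre is near (311,208) and its plate edges are upright in the picture, so the yaw is right. The stand is at left (108,258), and the yellow mill is at (250,262).

Run:
```python
from h import *
d=cam("wrist");s=r.read_state()
g=cv2.cvtColor(d["frame"],cv2.COLOR_BGR2GRAY)[160:240,280:345]
cs=cv2.HoughCircles(cv2.resize(g,None,fx=4,fy=4,interpolation=2),cv2.HOUGH_GRADIENT,1.5,100,param1=80,param2=25,minRadius=50,maxRadius=110);print(cs)
u=[280+cs[0,0,0]/4,160+cs[0,0,1]/4] if cs is not None else [311,208]
p=plane(d,[u],112)[0];print(u,p)
q=plane(d,[[291,182],[291,225],[332,181],[333,223]],82);print(q.round(1))
T=Ro.from_euler("xyz",s["ee_rot"],degrees=True);print(T.inv().apply(p-s["eef_pos"]))
```

```text
[[[107.25 105.75  68.45]]]
[np.float32(306.8125), np.float32(186.4375)] [412.74664672 148.01269859 112.        ]
[[409.  129.3  82. ]
 [456.1 109.2  82. ]
 [424.2 171.6  82. ]
 [471.3 155.3  82. ]]
[  6.45514691 -15.19719351 292.75321594]
```

Call:
step_arm:
  deltas:
    - {"xyz": [-0.45,-0.35,2.0],"rotation": [0,0,0]}
    - {"xyz": [-0.45,-0.35,2.0],"rotation": [0,0,0]}
    - {"xyz": [-0.45,-0.35,2.0],"rotation": [0,0,0]}
    - {"xyz": [-0.45,-0.35,2.0],"rotation": [0,0,0]}
    - {"xyz": [0,0,2.0],"rotation": [0,0,0]}
    - {"xyz": [0,0,0],"rotation": [0,0,0]}
    - {"xyz": [0,0,0],"rotation": [0,0,0]}
    - {"xyz": [0,0,0],"rotation": [0,0,0]}

```text
time: 2.4
eef_pos: [435.9, 142.1, 305.8]
ee_rot: [180.0, 0.0, 159.2]
force: [-1.3, 0.2, -0.6]
opening: 0.995
grip_force: 0.0
```

Run:
```python
from h import *
d=cam("wrist");s=r.read_state();print(s["eef_pos"],s["ee_rot"])
u=proj(d,[[437,140,112]])[0];print(u)
x,y=int(u[0])-60,max(0,int(u[1])-60);print(x,y)
c=cv2.resize(d["frame"][y:y+120,x:x+120],(600,600),interpolation=2)
cv2.imwrite("pics/w2.png",c)
import pickle;pickle.dump((d,s),open("w2.pkl","wb"))
```

```text
[436.15502076 141.92596983 306.253863  ] [1.79932181e+02 1.11418753e-01 1.59218942e+02]
[319.09306954 240.07651111]
259 180
```

View pics/w2.png

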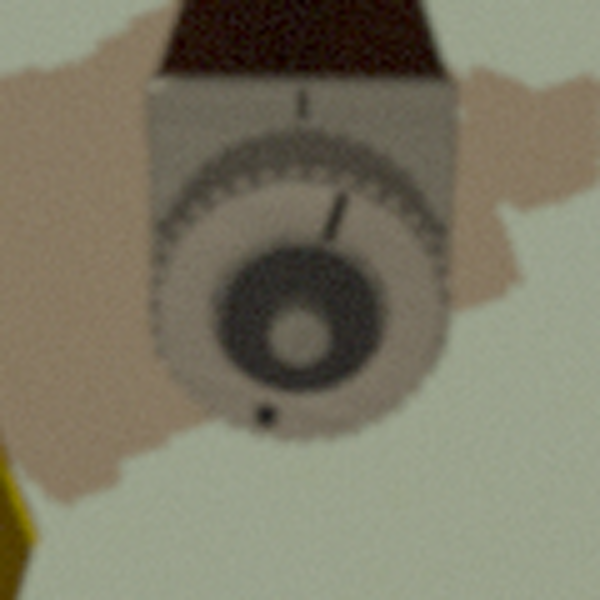

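The crop shows the nut disc centred at crop (301,310), which is pixel (319,242) and world ≈(438,139.5). The plate is square to the tool within 1°. The index line is 20° clockwise of picture-up, so the nut is about 160° open, with the broad mark on the hidden lower side.

Call:
step_arm:
  deltas:
    - {"xyz": [-0.3,-0.15,1.2],"rotation": [0,0,0]}
    - {"xyz": [0,0,1.5],"rotation": [0,0,0]}
    - {"xyz": [0,0,1.5],"rotation": [0,0,0]}
    - {"xyz": [0,0,1.5],"rotation": [0,0,0]}
    - {"xyz": [0,0,1.3],"rotation": [0,0,0]}
    - {"xyz": [0,0,1.0],"rotation": [0,0,0]}
    - {"xyz": [0,0,0],"rotation": [0,0,0]}
    - {"xyz": [0,0,0],"rotation": [0,0,0]}

```text
time: 3.12
eef_pos: [438.3, 138.9, 225.2]
ee_rot: [180.0, 0.0, 159.2]
force: [-0.4, -0.6, -0.2]
opening: 0.999
grip_force: 0.0
```

Call:
step_arm:
  deltas:
    - {"xyz": [0,0,0],"rotation": [0,0,0]}
    - {"xyz": [0,0,0],"rotation": [0,0,0]}
    - {"xyz": [0,0,0],"rotation": [0,0,0]}
    - {"xyz": [0,0,0],"rotation": [0,0,0]}
    - {"xyz": [0,0,0],"rotation": [0,0,0]}
    - {"xyz": [0,0,0],"rotation": [0,0,0]}
    - {"xyz": [0,0,0],"rotation": [0,0,0]}
    - {"xyz": [0,0,0],"rotation": [0,0,0]}
  grip: 0

```text
time: 3.78
eef_pos: [438.7, 138.9, 225.8]
ee_rot: [179.9, 0.1, 159.2]
force: [-0.8, 2.0, 6.9]
opening: 0.529
grip_force: 61.6
```

Run:
```python
from h import *
s=r.read_state()
for k in("time","eef_pos","ee_rot","force","torque","opening","grip_force"):print(k,s[k])
```

```text
time 3.7833
eef_pos [438.68696633 138.94915521 225.83944816]
ee_rot [1.79925295e+02 9.43811674e-02 1.59151352e+02]
force [-0.78522304  1.95712062  6.91952495]
torque [ 0.09233767  0.11959972 -0.00484168]
opening 0.5292124963400603
grip_force 61.59737393260002
```

Call:
step_arm:
  deltas:
    - {"xyz": [0,0,-1.0],"rotation": [0,0,0]}
    - {"xyz": [0,0,-2.2],"rotation": [0,0,0]}
    - {"xyz": [0,0,-2.6],"rotation": [0,0,0]}
    - {"xyz": [0,0,-2.6],"rotation": [0,0,0]}
    - {"xyz": [0,0,-2.6],"rotation": [0,0,0]}
    - {"xyz": [0,0,-2.0],"rotation": [0,0,0]}
    - {"xyz": [-0.6,-1.6,0],"rotation": [0,0,0]}
    - {"xyz": [-1.0,-2.65,0],"rotation": [0,0,0]}

```text
time: 4.45
eef_pos: [437.7, 94.3, 356.2]
ee_rot: [179.9, 0.1, 159.3]
force: [0.7, -0.5, -6.2]
opening: 0.529
grip_force: 63.4
```

Call:
step_arm:
  deltas:
    - {"xyz": [-1.2,-3.2,0],"rotation": [0,0,0]}
    - {"xyz": [-1.2,-3.2,0],"rotation": [0,0,0]}
    - {"xyz": [-1.2,-3.2,0],"rotation": [0,0,0]}
    - {"xyz": [-1.2,-3.2,0],"rotation": [0,0,0]}
    - {"xyz": [-1.2,-3.2,0],"rotation": [0,0,0]}
    - {"xyz": [-1.2,-3.2,0],"rotation": [0,0,0]}
    - {"xyz": [-1.2,-3.2,0],"rotation": [0,0,0]}
    - {"xyz": [-1.2,-3.2,0],"rotation": [0,0,0]}

```text
time: 5.12
eef_pos: [435.4, -181.5, 354.0]
ee_rot: [180.0, -0.1, 159.1]
force: [0.1, -0.5, -5.1]
opening: 0.528
grip_force: 63.5
```

Call:
step_arm:
  deltas:
    - {"xyz": [-0.9,-2.05,0],"rotation": [0,0,0]}
    - {"xyz": [0,0,0],"rotation": [0,0,0.1168]}
    - {"xyz": [0,0,0],"rotation": [0,0,0.1168]}
    - {"xyz": [0,0,0],"rotation": [0,0,0.1168]}
    - {"xyz": [0,0,0],"rotation": [0,0,0.1168]}
    - {"xyz": [0,0,0],"rotation": [0,0,0.1168]}
    - {"xyz": [0,0,0],"rotation": [0,0,0.1168]}
    - {"xyz": [0,0,0],"rotation": [0,0,0.1168]}

```text
time: 5.78
eef_pos: [436.8, -202.1, 353.7]
ee_rot: [-179.9, -0.1, 112.0]
force: [0.2, 0.5, -4.7]
opening: 0.535
grip_force: 63.8
```

Call:
step_arm:
  deltas:
    - {"xyz": [0,0,0],"rotation": [0,0,0.1168]}
    - {"xyz": [0,0,0],"rotation": [0,0,0]}
    - {"xyz": [0,0,0],"rotation": [0,0,0]}
    - {"xyz": [0,0,0],"rotation": [0,0,0]}
    - {"xyz": [0,0,0],"rotation": [0,0,0]}
    - {"xyz": [0,0,0],"rotation": [0,0,0]}
    - {"xyz": [0,0,0],"rotation": [0,0,0]}
    - {"xyz": [0,0,0],"rotation": [0,0,0]}

```text
time: 6.45
eef_pos: [437.6, -202.5, 354.7]
ee_rot: [-180.0, -0.0, 105.7]
force: [-0.1, 0.5, -5.9]
opening: 0.526
grip_force: 63.8
```

Run:
```python
from h import *
d=cam("wrist","w3.png");e=cam("side");s=r.read_state();print(s["eef_pos"],s["ee_rot"],s["force"],s["joint_pos"])
print(proj(d,[[439,-202,36]]),proj(e,[[439,-202,36],[439,-202,130]]))
cv2.imwrite("pics/w3.png",np.hstack([d["frame"],cv2.resize(e["frame"][120:320,230:310+80],(320,400))])[:, 100:900])
```

```text
[ 437.60815774 -202.48039613  354.71066064] [-1.79998803e+02  4.62727664e-04  1.05635637e+02] [-0.18956263  0.49150352 -5.9583098 ] [-3.42110718e+01 -4.79812456e+00  1.11326151e+02 -1.26556118e-03
  7.34723921e+01 -4.98463490e+01]
[[321.74984738 186.34466625]] [[308.55017621 250.90889259]
 [308.14712363 228.7115869 ]]
```

View pics/w3.png

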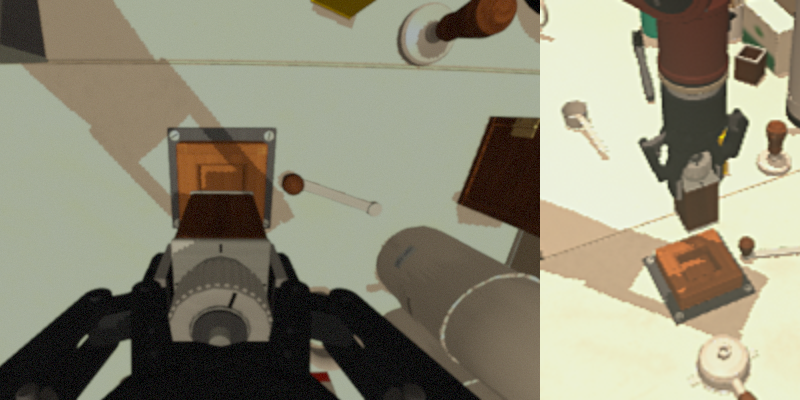

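The picture shows the mill held level, with the socket behind it at full-frame (322,185), about where it was predicted at (321.7,186). Checking the block's edges numerically.

Run:
```python
from h import *
d=cam("wrist");hsv=cv2.cvtColor(d["frame"],cv2.COLOR_BGR2HSV);s=r.read_state()
m=((hsv[...,0]<18)&(hsv[...,1]>130)&(hsv[...,2]>70)).astype(np.uint8);m[:,:268]=0;m[:,382:]=0;m[188:]=0;m[:120]=0
c=max(cv2.findContours(m,cv2.RETR_EXTERNAL,2)[0],key=cv2.contourArea);print(cv2.boundingRect(c))
T=Ro.from_euler("xyz",s["ee_rot"],degrees=True)
cols=range(290,355,8);back=[[x,np.where(m[:,x])[0].min()-.5] for x in cols]
rows=range(150,186,6);L=[[np.where(m[y])[0].min()-.5,y] for y in rows];Rr=[[np.where(m[y])[0].max()+.5,y] for y in rows]
for n,e in(("back",back),("L",L),("R",Rr)):
    print(n,T.inv().apply(plane(d,e,36)-s["eef_pos"])[:,:2].round(1).tolist())
# top cam stand using flange: block centre at z36
```

```text
(276, 141, 92, 47)
back [[48.1, -31.3], [48.1, -23.0], [48.0, -14.8], [47.0, -6.5], [47.0, 1.7], [47.0, 10.0], [48.0, 18.2], [48.0, 26.5], [48.0, 34.8]]
L [[39.4, -46.7], [33.1, -46.0], [26.8, -46.3], [20.3, -46.6], [13.8, -45.9], [7.2, -46.2]]
R [[39.3, 49.2], [33.0, 48.4], [26.7, 48.7], [20.2, 49.1], [13.7, 48.3], [7.1, 48.7]]
```

Call:
step_arm:
  deltas:
    - {"xyz": [-0.1,0.12,1.5],"rotation": [0,0,0]}
    - {"xyz": [0,0,2.0],"rotation": [0,0,0]}
    - {"xyz": [0,0,2.0],"rotation": [0,0,0]}
    - {"xyz": [0,0,1.5],"rotation": [0,0,0]}
    - {"xyz": [0,0,1.0],"rotation": [0,0,0]}
    - {"xyz": [0,0,0.5],"rotation": [0,0,0]}
    - {"xyz": [0,0,0],"rotation": [0,0,0]}
    - {"xyz": [0,0,0],"rotation": [0,0,0]}

```text
time: 7.27
eef_pos: [439.3, -203.3, 270.3]
ee_rot: [180.0, 0.0, 105.6]
force: [0.6, 0.3, -6.2]
opening: 0.532
grip_force: 63.9
```

Call:
step_arm:
  deltas:
    - {"xyz": [0,0,0.2],"rotation": [0,0,0]}
    - {"xyz": [0,0,0.2],"rotation": [0,0,0]}
    - {"xyz": [0,0,0.2],"rotation": [0,0,0]}
    - {"xyz": [0,0,0.2],"rotation": [0,0,0]}
    - {"xyz": [0,0,0.2],"rotation": [0,0,0]}
    - {"xyz": [0,0,0.2],"rotation": [0,0,0]}
    - {"xyz": [0,0,0],"rotation": [0,0,0]}
    - {"xyz": [0,0,0],"rotation": [0,0,0]}

```text
time: 7.93
eef_pos: [438.9, -203.1, 257.5]
ee_rot: [-180.0, -0.0, 105.6]
force: [0.4, 0.9, -5.5]
opening: 0.528
grip_force: 64.0
```

Call:
step_arm:
  deltas:
    - {"xyz": [0,0,0.25],"rotation": [0,0,0]}
    - {"xyz": [0,0,0.25],"rotation": [0,0,0]}
    - {"xyz": [0,0,0.25],"rotation": [0,0,0]}
    - {"xyz": [0,0,0.25],"rotation": [0,0,0]}
    - {"xyz": [0,0,0.25],"rotation": [0,0,0]}
    - {"xyz": [0,0,0.25],"rotation": [0,0,0]}
    - {"xyz": [0,0,0.2],"rotation": [0,0,0]}
    - {"xyz": [0,0,0],"rotation": [0,0,0]}

```text
time: 8.6
eef_pos: [438.8, -203.0, 240.1]
ee_rot: [-180.0, -0.0, 105.6]
force: [0.1, 0.5, -6.2]
opening: 0.526
grip_force: 64.0
```

Call:
step_arm:
  deltas:
    - {"xyz": [0,0,0.1],"rotation": [0,0,0]}
    - {"xyz": [0,0,0.1],"rotation": [0,0,0]}
    - {"xyz": [0,0,0.05],"rotation": [0,0,0]}
    - {"xyz": [0,0,0],"rotation": [0,0,0]}
    - {"xyz": [0,0,0],"rotation": [0,0,0]}
    - {"xyz": [0,0,0],"rotation": [0,0,0]}
    - {"xyz": [0,0,0],"rotation": [0,0,0]}
    - {"xyz": [0,0,0],"rotation": [0,0,0]}

```text
time: 9.27
eef_pos: [439.1, -203.1, 238.3]
ee_rot: [180.0, 0.0, 105.6]
force: [-0.7, 0.2, -5.4]
opening: 0.527
grip_force: 64.0
```

Call:
step_arm:
  deltas:
    - {"xyz": [0,0,0.05],"rotation": [0,0,0]}
    - {"xyz": [0,0,0.05],"rotation": [0,0,0]}
    - {"xyz": [0,0,0],"rotation": [0,0,0]}
    - {"xyz": [0,0,0],"rotation": [0,0,0]}
    - {"xyz": [0,0,0],"rotation": [0,0,0]}
    - {"xyz": [0,0,0],"rotation": [0,0,0]}
    - {"xyz": [0,0,0],"rotation": [0,0,0]}
    - {"xyz": [0,0,0],"rotation": [0,0,0]}

```text
time: 9.93
eef_pos: [439.2, -203.2, 237.8]
ee_rot: [180.0, 0.0, 105.6]
force: [-2.7, 2.5, 5.2]
opening: 0.529
grip_force: 65.4
```

Seated: contact at TCP z 237.8, exactly 12 mm above the pick height. Release, rise to nut height, and look.

Call:
step_arm:
  deltas:
    - {"xyz": [0,0,0],"rotation": [0,0,0]}
    - {"xyz": [0,0,0],"rotation": [0,0,0]}
    - {"xyz": [0,0,0],"rotation": [0,0,0]}
    - {"xyz": [0,0,0],"rotation": [0,0,0]}
    - {"xyz": [0,0,0],"rotation": [0,0,0]}
    - {"xyz": [0,0,0],"rotation": [0,0,0]}
    - {"xyz": [0,0,0],"rotation": [0,0,0]}
    - {"xyz": [0,0,0],"rotation": [0,0,0]}
  grip: 100

```text
time: 10.6
eef_pos: [439.0, -203.1, 237.2]
ee_rot: [180.0, 0.0, 105.6]
force: [0.1, 0.3, 0.4]
opening: 1.001
grip_force: 0.0
```

Call:
step_arm:
  deltas:
    - {"xyz": [0,0,-1.0],"rotation": [0,0,0]}
    - {"xyz": [0,0,-2.0],"rotation": [0,0,0]}
    - {"xyz": [0,0,-2.0],"rotation": [0,0,0]}
    - {"xyz": [0,0,-2.0],"rotation": [0,0,0]}
    - {"xyz": [0,0,-1.0],"rotation": [0,0,0]}
    - {"xyz": [0,0,0],"rotation": [0,0,0]}
    - {"xyz": [0,0,0],"rotation": [0,0,0]}
    - {"xyz": [0,0,0],"rotation": [0,0,0]}

```text
time: 11.27
eef_pos: [438.6, -202.8, 316.1]
ee_rot: [-179.9, -0.1, 105.6]
force: [-0.7, 1.1, -0.3]
opening: 0.998
grip_force: 0.0
```

Run:
```python
from h import *
d=cam("wrist");s=r.read_state();print(s["eef_pos"],s["ee_rot"],s["force"])
T=Ro.from_euler("xyz",s["ee_rot"],degrees=True)
P=s["eef_pos"]+T.apply([[0.8,0,0]])[0];P[2]=124
u=proj(d,[P])[0];print(u)
x,y=int(u[0])-60,int(u[1])-70;print(x,y)
cv2.imwrite("pics/w4.png",cv2.resize(d["frame"][y:y+120,x:x+120],(600,600),interpolation=2))
```

```text
[ 438.527157   -202.76012883  315.8224053 ] [-1.79912563e+02 -1.05682056e-01  1.05619783e+02] [-0.23246452  0.22890788  0.45251155]
[320.75258387 237.42349473]
260 167
```

View pics/w4.png

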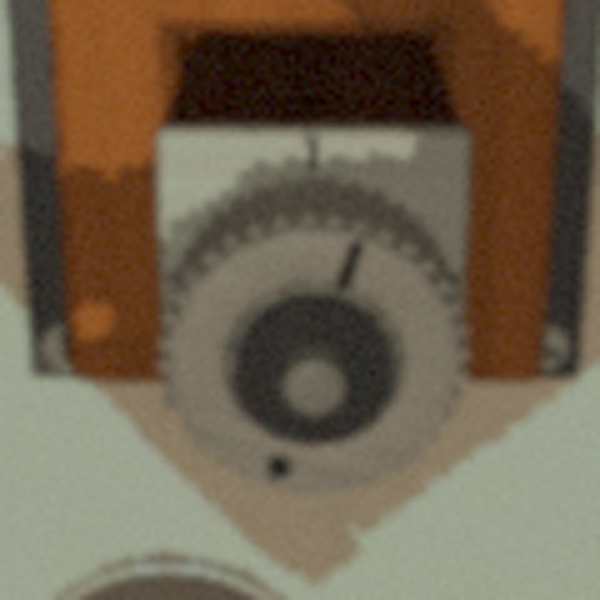

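The mill sits flat in the socket. The nut disc is centred at crop (315,358), or pixel (323,239), which is roughly on the tool axis. The line still reads about 20° cw of picture-up, so about 160° remain to the stop. Descend and grip the nut.

Call:
step_arm:
  deltas:
    - {"xyz": [0,0.08,1.0],"rotation": [0,0,0]}
    - {"xyz": [0,0,1.4],"rotation": [0,0,0]}
    - {"xyz": [0,0,1.2],"rotation": [0,0,0]}
    - {"xyz": [0,0,0.8],"rotation": [0,0,0]}
    - {"xyz": [0,0,0],"rotation": [0,0,0]}
    - {"xyz": [0,0,0],"rotation": [0,0,0]}
    - {"xyz": [0,0,0],"rotation": [0,0,0]}
    - {"xyz": [0,0,0],"rotation": [0,0,0]}

```text
time: 11.98
eef_pos: [440.1, -203.1, 273.8]
ee_rot: [180.0, 0.1, 105.6]
force: [-0.6, -0.0, 0.1]
opening: 0.999
grip_force: 0.0
```

Call:
step_arm:
  deltas:
    - {"xyz": [0,0,0],"rotation": [0,0,0]}
    - {"xyz": [0,0,0],"rotation": [0,0,0]}
    - {"xyz": [0,0,0],"rotation": [0,0,0]}
    - {"xyz": [0,0,0],"rotation": [0,0,0]}
    - {"xyz": [0,0,0],"rotation": [0,0,0]}
    - {"xyz": [0,0,0],"rotation": [0,0,0]}
    - {"xyz": [0,0,0],"rotation": [0,0,0]}
    - {"xyz": [0,0,0],"rotation": [0,0,0]}
  grip: 0

```text
time: 12.65
eef_pos: [439.9, -203.0, 273.8]
ee_rot: [180.0, 0.0, 105.6]
force: [-1.8, 1.8, 6.5]
opening: 0.45
grip_force: 60.0
```

```bash
cat > st.py <<'E'
from h import *
s=r.read_state()
for k in("time","eef_pos","ee_rot","force","torque","opening","grip_force","joint_pos"):print(k,np.round(s[k],2))
E
python3 st.py
```

```text
time 12.65
eef_pos [ 439.94 -203.    273.78]
ee_rot [1.7998e+02 3.0000e-02 1.0562e+02]
force [-1.82  1.8   6.51]
torque [ 0.15  0.36 -0.04]
opening 0.45
grip_force 59.95
joint_pos [-34.1    1.31 114.83  -0.    63.83 -49.72]
```

Call:
step_arm:
  deltas:
    - {"xyz": [0,0,0.006],"rotation": [0,0,0.1]}
    - {"xyz": [0,0,0.006],"rotation": [0,0,0.1]}
    - {"xyz": [0,0,0.006],"rotation": [0,0,0.1]}
    - {"xyz": [0,0,0.006],"rotation": [0,0,0.1]}
    - {"xyz": [0,0,0.006],"rotation": [0,0,0.1]}
    - {"xyz": [0,0,0.006],"rotation": [0,0,0.1]}
    - {"xyz": [0,0,0.006],"rotation": [0,0,0.1]}
    - {"xyz": [0,0,0.006],"rotation": [0,0,0.1]}

```text
time: 13.32
eef_pos: [439.7, -202.9, 273.3]
ee_rot: [-180.0, 0.0, 59.5]
force: [-4.0, 1.1, 9.0]
opening: 0.446
grip_force: 60.1
```

```bash
python3 st.py
```

```text
time 13.32
eef_pos [ 439.67 -202.92  273.28]
ee_rot [-1.7996e+02  3.0000e-02  5.9520e+01]
force [-4.    1.12  9.01]
torque [0.27 0.73 0.05]
opening 0.45
grip_force 60.14
joint_pos [-3.4110e+01  1.3400e+00  1.1486e+02 -3.0000e-02  6.3840e+01 -3.6100e+00]
```

Call:
step_arm:
  deltas:
    - {"xyz": [0,0,0.006],"rotation": [0,0,0.1]}
    - {"xyz": [0,0,0.006],"rotation": [0,0,0.1]}
    - {"xyz": [0,0,0.006],"rotation": [0,0,0.1]}
    - {"xyz": [0,0,0.006],"rotation": [0,0,0.1]}
    - {"xyz": [0,0,0.006],"rotation": [0,0,0.1]}
    - {"xyz": [0,0,0.006],"rotation": [0,0,0.1]}
    - {"xyz": [0,0,0.006],"rotation": [0,0,0.1]}
    - {"xyz": [0,0,0.006],"rotation": [0,0,0.1]}

```text
time: 13.98
eef_pos: [439.6, -202.7, 272.8]
ee_rot: [-179.9, 0.1, 13.7]
force: [-5.0, 2.4, 8.7]
opening: 0.445
grip_force: 60.3
```

```bash
python3 st.py
```

```text
time 13.98
eef_pos [ 439.59 -202.67  272.84]
ee_rot [-1.7994e+02  5.0000e-02  1.3680e+01]
force [-4.96  2.36  8.72]
torque [0.59 0.79 0.13]
opening 0.45
grip_force 60.33
joint_pos [-34.1    1.37 114.88   0.    63.83  42.22]
```

Call:
step_arm:
  deltas:
    - {"xyz": [0,0,0.006],"rotation": [0,0,0.1]}
    - {"xyz": [0,0,0.006],"rotation": [0,0,0.1]}
    - {"xyz": [0,0,0.006],"rotation": [0,0,0.1]}
    - {"xyz": [0,0,0.006],"rotation": [0,0,0.1]}
    - {"xyz": [0,0,0.006],"rotation": [0,0,0.1]}
    - {"xyz": [0,0,0.006],"rotation": [0,0,0.1]}
    - {"xyz": [0,0,0.006],"rotation": [0,0,0.1]}
    - {"xyz": [0,0,0.006],"rotation": [0,0,0.1]}

```text
time: 14.65
eef_pos: [439.7, -202.5, 272.4]
ee_rot: [-180.0, 0.1, -32.2]
force: [-3.2, 3.8, 8.7]
opening: 0.445
grip_force: 60.3
```

```bash
python3 st.py
```

```text
time 14.65
eef_pos [ 439.73 -202.51  272.39]
ee_rot [-1.7997e+02  7.0000e-02 -3.2160e+01]
force [-3.21  3.82  8.66]
torque [0.72 0.66 0.07]
opening 0.45
grip_force 60.33
joint_pos [-3.408e+01  1.410e+00  1.149e+02  4.000e-02  6.376e+01  8.806e+01]
```

Call:
step_arm:
  deltas:
    - {"xyz": [0,0,0.003],"rotation": [0,0,0.04]}
    - {"xyz": [0,0,0.003],"rotation": [0,0,0.04]}
    - {"xyz": [0,0,0.003],"rotation": [0,0,0.04]}
    - {"xyz": [0,0,0.003],"rotation": [0,0,0.04]}
    - {"xyz": [0,0,0.003],"rotation": [0,0,0.04]}
    - {"xyz": [0,0,0.003],"rotation": [0,0,0.04]}
    - {"xyz": [0,0,0.003],"rotation": [0,0,0.04]}
    - {"xyz": [0,0,0],"rotation": [0,0,0]}

```text
time: 15.32
eef_pos: [439.8, -202.5, 272.3]
ee_rot: [-180.0, 0.1, -48.0]
force: [-3.4, 4.1, 9.4]
opening: 0.447
grip_force: 60.4
```

```bash
python3 st.py|egrep 'rot|tor|force'
```

```text
ee_rot [-1.7997e+02  5.0000e-02 -4.8050e+01]
force [-3.43  4.08  9.39]
torque [ 0.69  0.58 -0.01]
grip_force 60.4
```

Call:
step_arm:
  deltas:
    - {"xyz": [0,0,0.002],"rotation": [0,0,0.02]}
    - {"xyz": [0,0,0.002],"rotation": [0,0,0.02]}
    - {"xyz": [0,0,0.002],"rotation": [0,0,0.02]}
    - {"xyz": [0,0,0],"rotation": [0,0,0.02]}
    - {"xyz": [0,0,0],"rotation": [0,0,0]}
    - {"xyz": [0,0,0],"rotation": [0,0,0]}
    - {"xyz": [0,0,0],"rotation": [0,0,0]}
    - {"xyz": [0,0,0],"rotation": [0,0,0]}

```text
time: 15.98
eef_pos: [439.9, -202.6, 272.2]
ee_rot: [-180.0, 0.0, -52.5]
force: [-3.7, 4.2, 8.6]
opening: 0.447
grip_force: 60.4
```

```bash
python3 st.py|egrep 'rot|tor|force'
```

```text
ee_rot [-1.7997e+02  4.0000e-02 -5.2520e+01]
force [-3.69  4.19  8.62]
torque [ 0.71  0.56 -0.04]
grip_force 60.39
```

Call:
step_arm:
  deltas:
    - {"xyz": [0,0,0.002],"rotation": [0,0,0.02]}
    - {"xyz": [0,0,0.002],"rotation": [0,0,0.02]}
    - {"xyz": [0,0,0],"rotation": [0,0,0.01]}
    - {"xyz": [0,0,0],"rotation": [0,0,0]}
    - {"xyz": [0,0,0],"rotation": [0,0,0]}
    - {"xyz": [0,0,0],"rotation": [0,0,0]}
    - {"xyz": [0,0,0],"rotation": [0,0,0]}
    - {"xyz": [0,0,0],"rotation": [0,0,0]}

```text
time: 16.65
eef_pos: [439.9, -202.6, 272.2]
ee_rot: [-180.0, 0.0, -55.4]
force: [-2.8, 3.9, 9.6]
opening: 0.449
grip_force: 60.4
```

```bash
python3 st.py|egrep 'rot|tor|force'
```

```text
ee_rot [-1.7998e+02  5.0000e-02 -5.5380e+01]
force [-2.81  3.9   9.64]
torque [0.71 0.54 0.02]
grip_force 60.38
```

Call:
step_arm:
  deltas:
    - {"xyz": [0,0,0.001],"rotation": [0,0,0.02]}
    - {"xyz": [0,0,0.001],"rotation": [0,0,0.02]}
    - {"xyz": [0,0,0.001],"rotation": [0,0,0.02]}
    - {"xyz": [0,0,0],"rotation": [0,0,0]}
    - {"xyz": [0,0,0],"rotation": [0,0,0]}
    - {"xyz": [0,0,0],"rotation": [0,0,0]}
    - {"xyz": [0,0,0],"rotation": [0,0,0]}
    - {"xyz": [0,0,0],"rotation": [0,0,0]}

```text
time: 17.32
eef_pos: [439.9, -202.5, 272.2]
ee_rot: [-180.0, 0.1, -58.8]
force: [-3.3, 3.8, 8.9]
opening: 0.447
grip_force: 60.3
```

```bash
python3 st.py|egrep 'rot|tor|force'
```

```text
ee_rot [-1.7999e+02  5.0000e-02 -5.8780e+01]
force [-3.3   3.78  8.87]
torque [0.74 0.59 0.3 ]
grip_force 60.28
```

Call:
step_arm:
  deltas:
    - {"xyz": [0,0,0],"rotation": [0,0,0.02]}
    - {"xyz": [0,0,0],"rotation": [0,0,0.02]}
    - {"xyz": [0,0,0],"rotation": [0,0,0.02]}
    - {"xyz": [0,0,0],"rotation": [0,0,0]}
    - {"xyz": [0,0,0],"rotation": [0,0,0]}
    - {"xyz": [0,0,0],"rotation": [0,0,0]}
    - {"xyz": [0,0,0],"rotation": [0,0,0]}
    - {"xyz": [0,0,0],"rotation": [0,0,0]}

```text
time: 17.98
eef_pos: [439.5, -202.5, 272.1]
ee_rot: [179.9, 0.1, -62.2]
force: [-6.2, 3.6, 12.1]
opening: 0.444
grip_force: 60.3
```

```bash
python3 st.py|egrep 'rot|tor|force|joint'
```

```text
ee_rot [ 1.7993e+02  9.0000e-02 -6.2160e+01]
force [-6.22  3.61 12.08]
torque [0.73 0.99 0.59]
grip_force 60.3
joint_pos [-3.4080e+01  1.4200e+00  1.1491e+02 -2.0000e-02  6.3770e+01  1.1809e+02]
```

Run:
```python
from h import *
d=cam("wrist");s=r.read_state()
P=s["eef_pos"].copy();P[2]=122
u=proj(d,[P])[0];x,y=int(u[0])-70,int(u[1])-80;print(u,x,y)
cv2.imwrite("pics/w5.png",cv2.resize(d["frame"][y:y+120,x:x+140],(700,600),interpolation=2))
```

```text
[319.46226226 277.93344651] 249 197
```

View pics/w5.png

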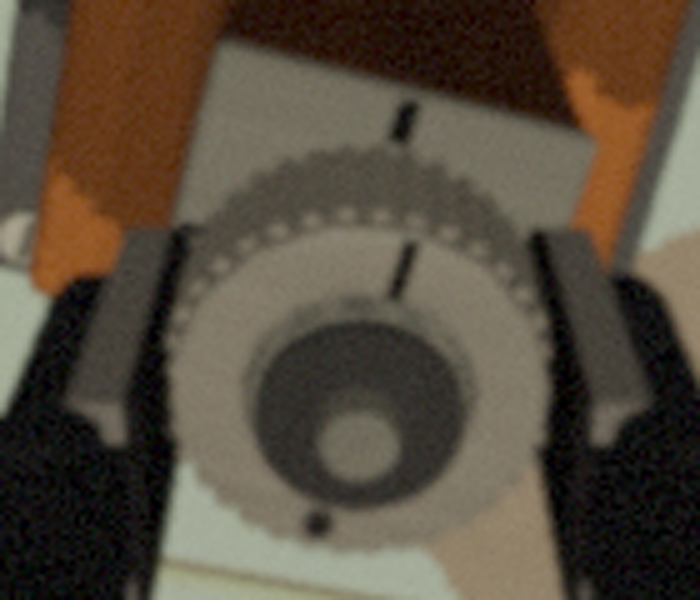

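The line at crop (405,270) points at the broad mark at crop (402,122), and torque has risen to 0.6 N m, so the nut has bottomed. Checking the angle numerically.

Run:
```python
from h import *
d=cam("wrist");s=r.read_state()
f=lambda q,z:plane(d,[[249+a/5,197+b/5] for a,b in q],z)
an=lambda P:np.degrees(np.arctan2(*(P[0]-P[1])[1::-1]))
print("line",an(f([(413,245),(398,297)],122)),"line-dot",an(f([(405,270),(318,522)],122)),"mark",an(f([(405,105),(398,140)],94)),"edge+90",an(f([(590,135),(225,40)],94)), "yaw",s["ee_rot"][2],s["torque"])
```

```text
line -75.99062939960777 line-dot -78.66913385391159 mark -72.12604984380658 edge+90 -167.80953747269956 yaw -62.1618422342316 [0.77813377 0.97071915 0.61613544]
```

Call:
step_arm:
  deltas:
    - {"xyz": [0,0,0],"rotation": [0,0,-0.1]}
    - {"xyz": [0,0,-0.006],"rotation": [0,0,-0.1]}
    - {"xyz": [0,0,-0.006],"rotation": [0,0,-0.1]}
    - {"xyz": [0,0,-0.006],"rotation": [0,0,-0.1]}
    - {"xyz": [0,0,-0.006],"rotation": [0,0,-0.1]}
    - {"xyz": [0,0,-0.006],"rotation": [0,0,-0.1]}
    - {"xyz": [0,0,-0.006],"rotation": [0,0,-0.1]}
    - {"xyz": [0,0,-0.006],"rotation": [0,0,-0.1]}

```text
time: 18.75
eef_pos: [439.6, -203.0, 272.6]
ee_rot: [180.0, 0.1, -16.1]
force: [-4.3, 0.7, 9.5]
opening: 0.445
grip_force: 60.5
```

Call:
step_arm:
  deltas:
    - {"xyz": [0,0,-0.006],"rotation": [0,0,-0.1]}
    - {"xyz": [0,0,-0.006],"rotation": [0,0,-0.1]}
    - {"xyz": [0,0,-0.006],"rotation": [0,0,-0.1]}
    - {"xyz": [0,0,-0.006],"rotation": [0,0,-0.1]}
    - {"xyz": [0,0,-0.006],"rotation": [0,0,-0.1]}
    - {"xyz": [0,0,-0.006],"rotation": [0,0,-0.1]}
    - {"xyz": [0,0,-0.006],"rotation": [0,0,-0.1]}
    - {"xyz": [0,0,-0.006],"rotation": [0,0,-0.1]}

```text
time: 19.42
eef_pos: [439.6, -203.3, 273.1]
ee_rot: [180.0, 0.1, 29.7]
force: [-5.1, -0.8, 8.3]
opening: 0.444
grip_force: 60.4
```

Call:
step_arm:
  deltas:
    - {"xyz": [0,0,-0.003],"rotation": [0,0,-0.05]}
    - {"xyz": [0,0,0],"rotation": [0,0,0]}
    - {"xyz": [0,0,0],"rotation": [0,0,0]}
    - {"xyz": [0,0,0],"rotation": [0,0,0]}
    - {"xyz": [0,0,0],"rotation": [0,0,0]}
    - {"xyz": [0,0,0],"rotation": [0,0,0]}
    - {"xyz": [0,0,0],"rotation": [0,0,0]}
    - {"xyz": [0,0,0],"rotation": [0,0,0]}

```text
time: 20.08
eef_pos: [439.7, -203.3, 273.2]
ee_rot: [180.0, 0.1, 32.3]
force: [-5.4, -0.1, 8.6]
opening: 0.448
grip_force: 60.4
```

```bash
python3 st.py
python3 - <<'E'
from h import *
d=cam("wrist");s=r.read_state()
P=s["eef_pos"].copy();P[2]=123
u=proj(d,[P])[0];x,y=int(u[0])-70,int(u[1])-80;print(u,x,y)
cv2.imwrite("pics/w6.png",cv2.resize(d["frame"][y:y+120,x:x+140],(700,600),interpolation=2))
E
```

```text
time 20.08
eef_pos [ 439.65 -203.3   273.16]
ee_rot [1.7997e+02 7.0000e-02 3.2300e+01]
force [-5.37 -0.12  8.65]
torque [0.01 0.88 0.09]
opening 0.45
grip_force 60.36
joint_pos [-3.4130e+01  1.3600e+00  1.1485e+02 -8.0000e-02  6.3790e+01  2.3610e+01]
[318.56415247 275.76888288] 248 195
```

View pics/w6.png

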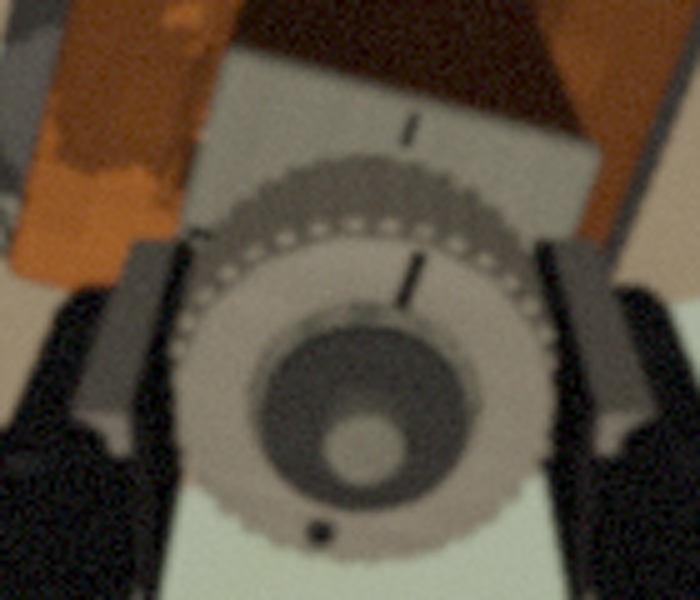

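The line at crop (412,280) now sits at the thin mark at crop (409,130), a quarter turn on. Quantifying.

Run:
```python
from h import *
d=cam("wrist");s=r.read_state()
f=lambda q,z:plane(d,[[248+a/5,195+b/5] for a,b in q],z)
an=lambda P:np.degrees(np.arctan2(*(P[0]-P[1])[1::-1]))
print("line",an(f([(420,255),(402,305)],123)),"line-dot",an(f([(412,280),(319,532)],123)),"mark",an(f([(413,117),(406,143)],94)),"edge+90",an(f([(598,150),(232,45)],94))+90, "yaw",s["ee_rot"][2])
# Refine edge and line in both frames automatically
g=cv2.cvtColor(d["frame"],cv2.COLOR_BGR2GRAY)
def edge(x0,x1,y0,y1):
    gy=np.diff(cv2.GaussianBlur(g,(3,3),0).astype(float),axis=0);p=[]
    for x in range(x0,x1):
        c=gy[y0:y1,x];k=c.argmax();w=np.clip(c[max(0,k-2):k+3],0,None);p.append([x,y0+max(0,k-2)+(w*np.arange(len(w))).sum()/w.sum()+.5])
    vx,vy,a,b=cv2.fitLine(np.float32(p),cv2.DIST_HUBER,0,.01,.01).ravel();return [(a+30*vx,b+30*vy),(a-30*vx,b-30*vy)]
e=edge(300,362,200,230);print("edge fit",e,an(plane(d,e,94))+90)
sub=255-g[244:258,324:338].astype(float);sub=np.clip(sub-np.percentile(sub,75),0,None);ys,xs=np.mgrid[244:258,324:338]
L=np.array([(sub*xs).sum(),(sub*ys).sum()])/sub.sum()
sub=255-g[296:307,306:318].astype(float);sub=np.clip(sub-np.percentile(sub,80),0,None);ys,xs=np.mgrid[296:307,306:318]
D=np.array([(sub*xs).sum(),(sub*ys).sum()])/sub.sum()
print(L,D,an(plane(d,[L,D],123)))
```

```text
line 15.084645510227233 line-dot 14.706497505953951 mark 18.845904389636054 edge+90 15.159353423218064 yaw 32.299863243979324
edge fit [(np.float32(359.4634), np.float32(221.4398)), (np.float32(301.5366), np.float32(205.80379))] 16.124043603363873
[329.41780822 251.13318113] [311.88321655 300.91157824] 15.428471282525472
```

```bash
python3 -c "
from cell import r
print(r.sign_off())"
```

```text
the job is handed in; nothing more can be done
None
```

The mill is fully home in the socket with its nut up. I screwed the nut down to its stop, backed it off 90° (within about 1° by camera) and signed off with the gripper still holding it; the other things on the bar were not touched.

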